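Tip the power pack back and draw it out on a carrier plate

TASK

Bring the heavy power pack forward without lifting it off the bench: tip it back on its rear bottom edge until it leans by itself on the sloped backrest, and push the carrier plate's blade under its raised front, squarely and as far as it will go. Tip the pack forward so that it stands upright wholly on the blade, then draw the plate by its grip, pack standing on it, straight away from the backrest until there is a gap of 5 to 10 cm between the backrest's foot and the pack, and let go. Leave the tip rack, the white-capped bottle and the timer that stand beside the work where they are.

Things in the scene. Friction and masses are not known exactly. Their poses are not given: they have to be found in the camera images.
- rest_foot (a point): Fixed aluminium backrest: a plate 100 mm wide leaning back 33 degrees, on a base. Point: middle of the foot line of its sloping face, at bench level; x points horizontally back (away from the robot), y left along the foot, z up. The slope ends 60 mm high, 39 mm behind the foot; struts and base behind reach 73 mm behind it, below 60 mm. A leaning pack's top stands free above the slope.
- pack_centre (a point): Power pack: loose grey box with black front panel, about 0.7 kg, 48 deep (x) x 110 wide (y) x 116 mm tall (z). Point: its centre, 58 mm above its underside; x to its rear, z to its top. Starts upright, rear face 1 to 5 mm before the backrest foot. It balances on its rear edge at 0.39 rad; tipped further it falls onto the slope and stays at about 0.58 rad, front edge 26 mm up.
- pack_heel (a point): Middle of the power pack's rear bottom edge, on which it tips (axes as pack_centre; 24 mm behind and 58 mm below the centre). Under the leaning pack the blade jams about 8 mm short of this edge; it must get well past the pack's middle (24 mm from this edge) for the pack to stand on it.
- carrier_tip (a point): Carrier plate: loose flat steel plate 150 mm long, 5 mm thick, about 0.3 kg, flat on the bench: a blade 90 mm wide and 56 mm long, then a shank 44 mm wide with an upright black grip near its end. Point: middle of the blade's leading edge, on the underside (bench level when flat); x points forward out of the blade (the way it is pushed), z up.
- carrier_grip (a point): Upright black grip of the carrier plate, 16 mm thick (y), 32 mm long (x), its top 64 mm above the bench. This point lies in the grip 40 mm above the plate's underside and 130 mm behind carrier_tip; axes as carrier_tip.
- tip_rack: Bystander: box of pipette tips, 62 x 92 x 50 mm, loose; origin at the centre of its underside. It stands on the other side of the backrest from the carrier plate.
- bottle_buffer: Bystander: white bottle with a white cap, left of the backrest, 62 mm across, 121 mm tall, loose; origin at the centre of its underside.
- timer: Bystander: small upright digital timer right of the backrest, 24 x 66 x 62 mm, loose; origin at the centre of its underside.

How it is judged (in metres and radians):
On the way, in this order (a step that is already met when the one before it is completed fails the run):
1. the pack leans back on the backrest by itself, its rear edge on the bench at the foot (angle between pack_centre's own z axis and vertical between 0.48 and 0.75 rad and contact force between pack and the arm below 0.1 N and contact force between pack and the fingers below 0.1 N and contact force between pack and rest above 0.2 N and x of pack_heel in the frame of rest_foot above -0.02 m), for 0.3 s.
2. the blade lies squarely under the raised front of the leaning pack, its leading edge within 22 mm of the backrest foot (angle between pack_centre's own z axis and vertical above 0.42 rad and x of carrier_tip in the frame of rest_foot above -0.022 m and y of carrier_tip in the frame of rest_foot between -0.025 and 0.025 m and angle between the x axis of carrier_tip and the x axis of rest_foot, either way round below 0.15 rad and height (world z) of carrier_tip below 0.008 m), for 0.2 s.
3. the pack stands upright wholly on the blade, not held (angle between pack_centre's own z axis and vertical below 0.07 rad and height (world z) of pack_heel between 0.003 and 0.01 m and contact force between pack and the fingers below 0.1 N and contact force between pack and carrier above 2 N), for 0.2 s.
At the end, for the whole second after the job is handed in: The pack stands upright (within 4 degrees) wholly on the blade of the carrier plate, which lies flat on the bench; the pack's rear edge is 45 to 150 mm in front of the backrest foot and no more than 40 mm to either side of its middle; pack and plate are at rest and released (angle between pack_centre's own z axis and vertical below 0.07 rad and height (world z) of pack_heel between 0.003 and 0.01 m and linear speed of each of pack, carrier below 0.02 m/s and contact force between pack and carrier above 2 N and angle between carrier_tip's own z axis and vertical below 0.05 rad and x of pack_heel in the frame of rest_foot between -0.15 and -0.045 m and y of pack_heel in the frame of rest_foot between -0.04 and 0.04 m); the robot touches nothing.
It fails at once if the pack is lifted off the bench (rear edge more than 25 mm up) or topples (height (world z) of pack_heel above 0.025 m or angle between pack_centre's own z axis and vertical above 0.9 rad).
It fails at once if the tip rack is pushed more than 3 cm from its place (distance of tip_rack from where it was at the start of the episode above 0.03 m).
It fails at once if the bottle is pushed more than 3 cm from its place (distance of bottle_buffer from where it was at the start of the episode above 0.03 m).
It fails at once if the timer is pushed more than 3 cm from its place (distance of timer from where it was at the start of the episode above 0.03 m).
It also fails if it takes over 72 s, if anything falls off the work surface, if the arm or the gripper's body presses on something with over 40 N, if the wrist force passes 120 N, or if a joint passes its speed limit or range.

ROBOT

A 6-joint arm with a two-finger parallel gripper is mounted at the origin on a cart in front of the work surface, level with it; the furniture and walls round the work are solid. World frame = base frame: x ahead of the robot, y to its left, z up, the work surface at z = 0. Lengths are in mm, angles in degrees, forces in N, time in s.
With the tool pointing down it reaches from about 300 to 850 mm from the base axis. Payload 4.2 kg.
Tool frame: the origin (TCP) lies midway between the tips of the shut fingers; the grasp point (between the pads) lies 19 mm behind it; z points along the fingers, y is the direction in which the jaws open and shut (so a half turn about z gives the same grasp; the last joint's range is limited). The gripper opens to 91 mm and grips with 3 to 60 N. Pads are 32 mm wide; open, the fingers measure 118 mm over their backs; the gripper's body (76 mm by 178 mm) begins 60 mm behind the grasp point.
Start: joints at [73.51, 18.312, 89.639, -0, 72.044, -1.146], TCP at [152.153, 554.52, 213.976] pointing down, gripper open.
Joint ranges: [-177.97, 177.97], [-48.28, 115.42], [12.27, 149.76], [-77.06, 257.06], [2.81, 150.46], [-146.56, 146.56]. Speed limits (degrees/s): [147.25, 147.25, 180, 180, 180, 180].

INTERFACE

Orientations are given as [roll, pitch, yaw] about the fixed x, y, z axes, in that order (R = Rz(yaw) Ry(pitch) Rx(roll)).
In Python, from workcell import env gives the robot as it stands.
- The arm moves only by the shell command python3 -m jog 'ROWS' [FORCE]. ROWS is JSON, a list of rows, each an object of numbers: "dx", "dy", "dz": the shift along the world's x, y, z in m; "wx", "wy", "wz": the turn, a rotation vector about the world's x, y, z in rad; "grip": the gripper's target within -1 to 1 (shut at 1, half-way at 0, fully open at -1). In form: [{"dx": .., "dy": .., "dz": .., "wx": .., "wy": .., "wz": .., "grip": ..}, ...]. A call has 1 to 10 rows; each row shifts and turns the commanded pose from where the row before left it; what a row does not reach is not made up. A row lasts 1/10 s, in which the tool goes at most 50 mm and 8.59 degrees, less where a joint would pass 70% of its speed; a pose out of reach is approached as far as the arm can. A call with a gripper value outside its range is refused whole. The fingers move at their own pace and stop on an object; FORCE is the grip in N (left out, the last holds). Time passes only in rows, so rows that do not move let the fingers close. It gives the time, the measured TCP pose, the force and the opening at its end, in the units of the state.
- env.state(): the state, without advancing time (a new reading comes with each control period).
- env.grab_frame(name): name is "side" or "top" or "wrist"; returns the picture (420x560x3 uint8, red, green, blue); there is no depth.
- env.get_calibration(name): a dict with "fx", "fy", "cx", "cy" (pixels), "k1" (the pictures are not rectified: a ray, as slopes to the right and down, at radius r is drawn at 1 + k1 r^2 times it, then the intrinsics apply), "R" (3x3) and "t" (3): a world point X has camera coordinates R X + t. Camera axes: x right, y down, z forward; pixel columns grow to the right and rows downward; lengths in mm; the calibration is good to about 2 mm. A picture is of the moment at which its call begins: read the wrist's pose just before it. get_calibration takes no time and is no camera call; for the wrist camera it gives the pose at the moment of the call.
- env.job_done(): hands the job in, once; it reports no verdict.
The state is a dict: "time_s": time; "qpos": joint angles; "qvel": joint speeds; "effort": joint torques, N m; "ee_pos": TCP position; "ee_rot": TCP orientation; "force": force on the tool from outside, world axes, zero at the start; "torque": the same for the moment, N m; "gripper_width": finger opening in mm.
Only numpy, scipy, OpenCV 4.12 (cv2) and the standard library are available. Lean on these libraries where they do the work, as an engineer would, in place of code of your own. Each camera call takes 0.05 s, during which the arm holds its last target. There are 200 camera calls.

## Working session

There is one attempt and no reset: what is moved stays moved. The work goes in short steps, Python scripts to look and compute and a shell command to move; the robot and the scene stay as the last step left them, time stands still between calls to the robot, and variables do not carry over. Pictures are saved under pics/ and viewed, about 8 in all and at most 12, crops included, and the job is handed in when it is done.

```bash
mkdir -p pics; ls
cat > h.py <<'E'
from workcell import env
import numpy as np, cv2
def snap(n,f):
    im=env.grab_frame(n); cv2.imwrite('pics/'+f,im[:,:,::-1]); return im
def px2w(n,u,v,z,c=None):
    c=c or env.get_calibration(n); d=np.array([(u-c['cx'])/c['fx'],(v-c['cy'])/c['fy']])
    s=d.copy()
    for _ in range(20): s=d/(1+c['k1']*(s@s))
    R=np.array(c['R']);t=np.array(c['t']); o=-R.T@t; r=R.T@np.array([s[0],s[1],1])
    return o+r*(z-o[2])/r[2]
def w2px(n,X,c=None):
    c=c or env.get_calibration(n); p=np.array(c['R'])@np.array(X,float)+np.array(c['t']); s=p[:2]/p[2]; s=s*(1+c['k1']*(s@s))
    return np.array([s[0]*c['fx']+c['cx'],s[1]*c['fy']+c['cy']])
E
python3 - <<'E'
from h import *
a=snap('top','top1.png');b=snap('side','side1.png')
for n in('top','side'):
    c=env.get_calibration(n);R=np.array(c['R']);print(n,-R.T@np.array(c['t']),R[2],c['fx'])
print(env.state())
E
```

```text
pics
top [ 370.60955619  222.54856178 1041.08047175] [ 0.19666464  0.00117634 -0.98047011] 429.33095686338936
side [ 524.77372656 -424.30763616  648.18244842] [ 0.05805605  0.75094405 -0.65780889] 395.81249778053296
{'time_s': 0.1, 'qpos': array([ 7.35122727e+01,  1.83473036e+01,  8.96974075e+01, -1.61047906e-03,
        7.20451395e+01, -1.14631851e+00]), 'qvel': array([ 0.04418223, -0.05264287, -0.16912577,  0.02280269, -0.01980953,
       -0.06475413]), 'effort': array([ 1.19670303e-04, -4.13332951e+01, -2.32509023e+01,  7.28761987e-02,
        4.22633754e-02, -3.38736322e-05]), 'ee_pos': array([152.01387894, 554.08265625, 213.22473571]), 'ee_rot': array([-1.79910137e+02, -2.66561287e-04,  1.64659089e+02]), 'force': array([ 1.04463527, -0.40455468,  0.25581632]), 'torque': array([0.00575606, 0.00167384, 0.00497195]), 'gripper_width': 91.2484764746924}
```

View pics/top1.png

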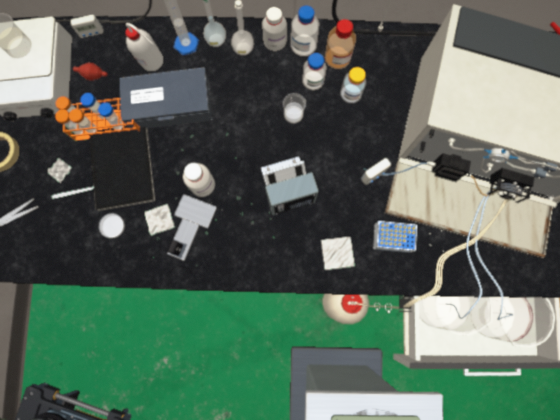

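View pics/side1.png

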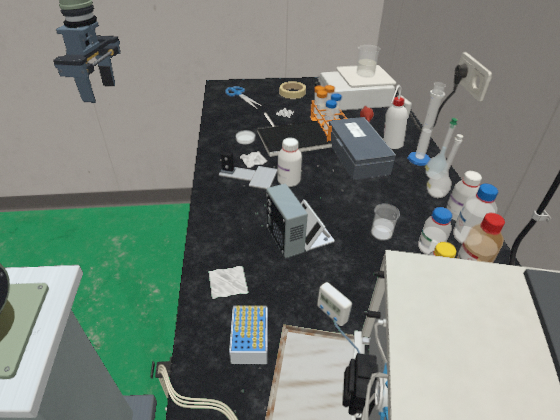

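The top view shows the pack at about (290,190), the backrest behind it, the carrier from (197,210) to the grip at (180,243), and the bottle at (197,180). The timer is at (376,170) and the rack at (395,236). I'll zoom in for the edges.

Run:
```python
import cv2,numpy as np
t=cv2.imread('pics/top1.png')
s=cv2.imread('pics/side1.png')
a=cv2.resize(t[140:265,160:325],None,fx=4.8,fy=4.8,interpolation=cv2.INTER_CUBIC)
b=cv2.resize(s[130:260,210:345],None,fx=4.6,fy=4.6,interpolation=cv2.INTER_CUBIC)
cv2.imwrite('pics/t1c.png',a);cv2.imwrite('pics/s1c.png',b);print(a.shape,b.shape)
```

```text
(600, 792, 3) (598, 621, 3)
```

View pics/t1c.png

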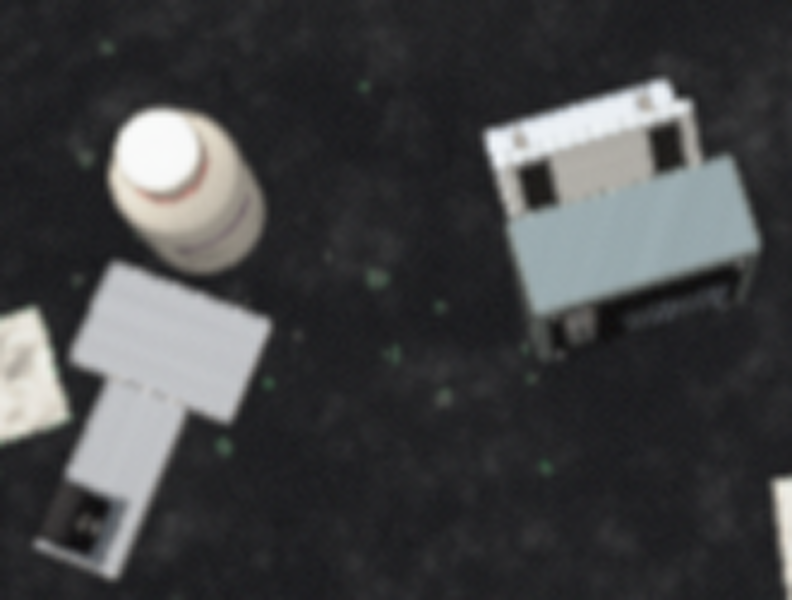

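View pics/s1c.png

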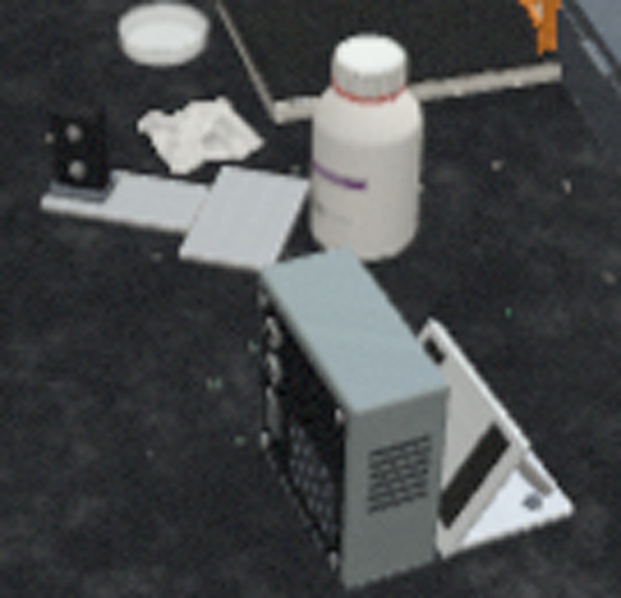

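```bash
cat >> h.py <<'E'
def ct(x,y,s=4.8,u0=160,v0=140): return (x+.5)/s-.5+u0,(y+.5)/s-.5+v0
E
python3 - <<'E'
from h import *
def P(pts,z,n='top',k={}): return np.array([px2w(n,*ct(*p,**k),z)[:2] for p in pts])
pk=P([(507,222),(735,157),(760,245),(535,312)],116)
print('pack BL BR FR FL\n',pk.round(1),pk.mean(0).round(1)); 
d=lambda a,b:(np.linalg.norm(b-a).round(1),np.degrees(np.arctan2(*(b-a)[::-1])).round(1))
print(d(pk[0],pk[1]),d(pk[3],pk[2]),d(pk[3],pk[0]),d(pk[2],pk[1]))
bl=P([(118,262),(272,322),(232,424),(70,360),(35,545),(115,578)],5)
print('blade\n',bl.round(1),d(bl[0],bl[1]),d(bl[3],bl[2]),d(bl[3],bl[0]),d(bl[2],bl[1]),d((bl[4]+bl[5])/2,(bl[0]+bl[1])/2))
print('tip',(bl[0]+bl[1])/2)
print('grip top base', P([(92,520)],5))
print('rest base rear',P([(487,130),(668,80)],60), P([(500,172),(690,102)],60))
print('bottle',P([(160,150)],121))
k=dict(s=4.6,u0=210,v0=130)
print('side: front right bottom, heel right', P([(345,588),(440,552)],0,'side',k))
sp=P([(262,270),(350,412),(448,388),(343,252)],116,'side',k);print('side top FL FR BR BL',sp,sp.mean(0))
sb=P([(182,258),(262,268),(310,182),(224,168)],5,'side',k);print('side blade RL.. ',sb)
print('grip top side',P([(53,112),(105,112)],64,'side',k),P([(53,185),(110,190),(115,172)],5,'side',k))
E
```

```text
pack BL BR FR FL
 [[607.3 265.3]
 [641.5 160.2]
 [599.6 148.1]
 [565.1 251. ]] [603.4 206.1]
(np.float64(110.6), np.float64(-72.0)) (np.float64(108.5), np.float64(-71.5)) (np.float64(44.6), np.float64(18.7)) (np.float64(43.6), np.float64(16.1))
blade
 [[609.1 471.3]
 [579.6 389.4]
 [526.1 406.9]
 [556.9 492.4]
 [461.5 503.2]
 [446.1 461.4]] (np.float64(87.1), np.float64(-109.8)) (np.float64(90.9), np.float64(-109.8)) (np.float64(56.3), np.float64(-22.0)) (np.float64(56.3), np.float64(-18.0)) (np.float64(149.8), np.float64(-20.3))
tip [594.34294908 430.37009399]
grip top base [[475.00211322 475.07906127]]
rest base rear [[668.42049181 279.48395163]
 [696.85008052 190.26893596]] [[647.01180165 272.267413  ]
 [685.6951135  179.1136659 ]]
bottle [[636.35113489 427.75938006]]
side: front right bottom, heel right [[600.00730346 149.53782994]
 [648.1949321  169.22646806]]
side top FL FR BR BL [[567.67885381 248.02508634]
 [598.86295347 147.07153214]
 [643.20637092 159.33974869]
 [607.13791481 259.0850524 ]] [604.22152325 203.38035489]
side blade RL..  [[531.56978322 402.63238882]
 [576.75071478 390.09069263]
 [611.34874828 471.87713228]
 [560.17672684 490.24631376]]
grip top side [[460.90430615 469.83775102]
 [491.01531028 467.552428  ]] [[456.13088379 480.06556345]
 [490.53821256 472.33792311]
 [493.64243798 490.87591779]]
```

I take the backrest foot to be about (630,213) with yaw 18.5°, and the pack centre about (604,205). The carrier tip is at (594,430) with yaw -20.3°, and its grip at about (473,475). The sizes agree with the spec. I'll straddle the pack with the jaws along the tipping axis: first go above it.

```bash
python3 -m jog '[{"dx":0.0323,"dy":-0.0249,"wz":-0.07},{"dx":0.0323,"dy":-0.0249,"wz":-0.07},{"dx":0.0323,"dy":-0.0249,"wz":-0.07},{"dx":0.0323,"dy":-0.0249,"wz":-0.07},{"dx":0.0323,"dy":-0.0249,"wz":-0.07},{"dx":0.0323,"dy":-0.0249,"wz":-0.07},{"dx":0.0323,"dy":-0.0249,"wz":-0.07}]'
python3 -m jog '[{"dx":0.0323,"dy":-0.0249,"wz":-0.07},{"dx":0.0323,"dy":-0.0249,"wz":-0.07},{"dx":0.0323,"dy":-0.0249,"wz":-0.07},{"dx":0.0323,"dy":-0.0249,"wz":-0.07},{"dx":0.0323,"dy":-0.0249,"wz":-0.07},{"dx":0.0323,"dy":-0.0249,"wz":-0.07},{"dx":0.0323,"dy":-0.0249,"wz":-0.07},{},{}]'
python3 -c "
from h import *
snap('wrist','w1.png')
c=env.get_calibration('wrist')
for X in [(630,213,0),(604,205,116)]: print(w2px('wrist',X,c))"
```

```text
[154.70129398 522.84827275]
[116.15903162 598.83854001]invalid input
invalid input
```

View pics/w1.png

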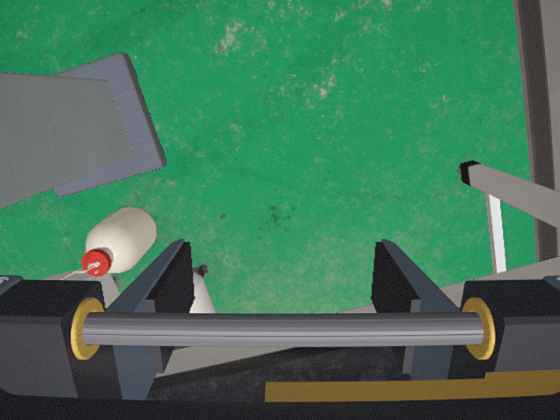

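The moves were refused: rows probably need every key. That wrist picture only shows the start pose.

```bash
python3 -m jog '[{"dx":0.0323,"dy":-0.0249,"dz":0,"wx":0,"wy":0,"wz":-0.07,"grip":-1},{"dx":0.0323,"dy":-0.0249,"dz":0,"wx":0,"wy":0,"wz":-0.07,"grip":-1},{"dx":0.0323,"dy":-0.0249,"dz":0,"wx":0,"wy":0,"wz":-0.07,"grip":-1},{"dx":0.0323,"dy":-0.0249,"dz":0,"wx":0,"wy":0,"wz":-0.07,"grip":-1},{"dx":0.0323,"dy":-0.0249,"dz":0,"wx":0,"wy":0,"wz":-0.07,"grip":-1},{"dx":0.0323,"dy":-0.0249,"dz":0,"wx":0,"wy":0,"wz":-0.07,"grip":-1},{"dx":0.0323,"dy":-0.0249,"dz":0,"wx":0,"wy":0,"wz":-0.07,"grip":-1}]'
```

```text
time_s: 0.85
ee_pos: [379.3, 378.9, 213.8]
ee_rot: [-180.0, -0.0, 136.4]
force: [1.3, -0.0, -0.3]
gripper_width: 90.9
```

```bash
python3 -m jog '[{"dx":0.0323,"dy":-0.0249,"dz":0,"wx":0,"wy":0,"wz":-0.07,"grip":-1},{"dx":0.0323,"dy":-0.0249,"dz":0,"wx":0,"wy":0,"wz":-0.07,"grip":-1},{"dx":0.0323,"dy":-0.0249,"dz":0,"wx":0,"wy":0,"wz":-0.07,"grip":-1},{"dx":0.0323,"dy":-0.0249,"dz":0,"wx":0,"wy":0,"wz":-0.07,"grip":-1},{"dx":0.0323,"dy":-0.0249,"dz":0,"wx":0,"wy":0,"wz":-0.07,"grip":-1},{"dx":0.0323,"dy":-0.0249,"dz":0,"wx":0,"wy":0,"wz":-0.07,"grip":-1},{"dx":0.0323,"dy":-0.0249,"dz":0,"wx":0,"wy":0,"wz":-0.07,"grip":-1},{"dx":0,"dy":0,"dz":0,"wx":0,"wy":0,"wz":0,"grip":-1},{"dx":0,"dy":0,"dz":0,"wx":0,"wy":0,"wz":0,"grip":-1}]'
python3 -c "
from h import *
snap('wrist','w2.png')
c=env.get_calibration('wrist')
for X in [(630,213,0),(604,205,116)]: print(w2px('wrist',X,c))"
```

```text
time_s: 1.75
ee_pos: [604.4, 205.3, 213.1]
ee_rot: [-179.9, -0.0, 108.4]
force: [-0.4, 1.1, 0.2]
gripper_width: 91.6
[307.89299774 180.84074185]
[281.71526184 213.45659003]
```

View pics/w2.png

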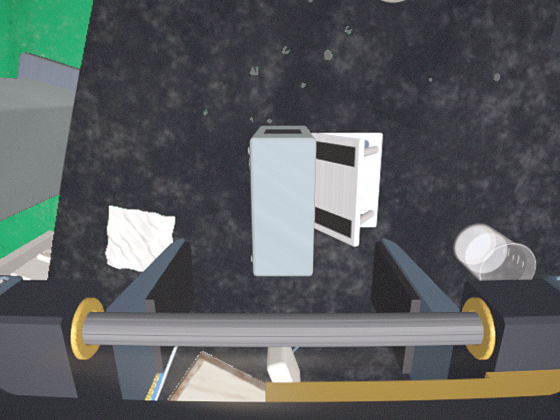

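The wrist view shows the pack top at u 250–314, v 136–275, centred between the jaws and aligned with them. The slope's top edge runs from (357,138) to (357,243).

```bash
python3 -c "
from h import *
c=env.get_calibration('wrist')
P=lambda u,v,z:px2w('wrist',u,v,z,c)[:2].round(1)
q=np.array([P(250,136,116),P(314,136,116),P(314,275,116),P(253,275,116)]);print(q,q.mean(0))
r=np.array([P(357,139,60),P(357,243,60)]);m=r.mean(0);d=r[0]-r[1];print(r,np.linalg.norm(d),np.degrees(np.arctan2(-d[0],d[1])))
a=np.radians(18.5);print('foot',m-39*np.array([np.cos(a),np.sin(a)]))
print(P(382,133,4),P(380,228,4))
"
python3 -m jog '[{"dx":0,"dy":0,"dz":-0.04,"wx":0,"wy":0,"wz":0,"grip":-1},{"dx":0,"dy":0,"dz":-0.04,"wx":0,"wy":0,"wz":0,"grip":-1},{"dx":0,"dy":0,"dz":-0.041,"wx":0,"wy":0,"wz":0,"grip":-1},{"dx":0,"dy":0,"dz":0,"wx":0,"wy":0,"wz":0,"grip":-1}]'
```

```text
[[564.4 252.5]
 [607.5 266.9]
 [644.6 164.4]
 [598.6 149. ]] [603.775 208.2  ]
[[649.6 272.6]
 [685.5 183. ]] 96.52445286040218 21.834477458543837
foot [630.56537745 215.4251184 ]
[683.8 284.1] [721.4 189.5]
time_s: 2.2
ee_pos: [599.0, 205.7, 87.5]
ee_rot: [-179.3, -0.0, 108.6]
force: [-0.3, -0.0, -0.8]
gripper_width: 90.9
```

```bash
python3 -m jog '[{"dx":0.0056,"dy":0.0021,"dz":0.002,"wx":0,"wy":0,"wz":0.01,"grip":-1},{"dx":0.0056,"dy":0.0021,"dz":0,"wx":0,"wy":0,"wz":0.01,"grip":-1},{"dx":0.0056,"dy":0.0021,"dz":0,"wx":0,"wy":0,"wz":0.01,"grip":-1},{"dx":0.0056,"dy":0.0021,"dz":0,"wx":0,"wy":0,"wz":0,"grip":-1},{"dx":0.0056,"dy":0.0021,"dz":0,"wx":0,"wy":0,"wz":0,"grip":-1},{"dx":0.0056,"dy":0.0021,"dz":0,"wx":0,"wy":0,"wz":0,"grip":-1}]'
python3 -m jog '[{"dx":0.0056,"dy":0.0021,"dz":0,"wx":0,"wy":0,"wz":0,"grip":-1},{"dx":0.0056,"dy":0.0021,"dz":0,"wx":0,"wy":0,"wz":0,"grip":-1},{"dx":0,"dy":0,"dz":0,"wx":0,"wy":0,"wz":0,"grip":-1}]'
```

```text
time_s: 2.8
ee_pos: [638.5, 218.6, 95.5]
ee_rot: [180.0, 0.0, 110.2]
force: [-1.3, 0.0, 1.2]
gripper_width: 90.8
time_s: 3.1
ee_pos: [650.4, 223.1, 94.7]
ee_rot: [179.9, 0.0, 110.2]
force: [-0.8, -0.0, -1.0]
gripper_width: 91.2
```

```bash
python3 -m jog '[{"dx":0.0056,"dy":0.0021,"dz":0,"wx":0,"wy":0,"wz":0,"grip":-1},{"dx":0.0056,"dy":0.0021,"dz":0,"wx":0,"wy":0,"wz":0,"grip":-1},{"dx":0,"dy":0,"dz":0,"wx":0,"wy":0,"wz":0,"grip":-1}]'
python3 -m jog '[{"dx":0.0047,"dy":0.0017,"dz":0,"wx":0,"wy":0,"wz":0,"grip":-1},{"dx":0.0047,"dy":0.0017,"dz":0,"wx":0,"wy":0,"wz":0,"grip":-1},{"dx":0,"dy":0,"dz":0,"wx":0,"wy":0,"wz":0,"grip":-1},{"dx":0,"dy":0,"dz":0,"wx":0,"wy":0,"wz":0,"grip":-1}]'
python3 -c "
from h import *
s=snap('side','side2.png');t=snap('top','top2.png')
a=cv2.resize(s[130:270,200:350],None,fx=2.6,fy=2.6,interpolation=2);b=cv2.resize(t[120:260,160:330],None,fx=2.4,fy=2.4,interpolation=2)
o=np.zeros((max(a.shape[0],b.shape[0]),a.shape[1]+b.shape[1],3),np.uint8);o[:a.shape[0],:a.shape[1]]=a;o[:b.shape[0],a.shape[1]:]=b
cv2.imwrite('pics/c2.png',o[:,:,::-1]);print(a.shape,b.shape)"
```

```text
time_s: 3.4
ee_pos: [661.3, 227.3, 94.9]
ee_rot: [179.9, -0.0, 110.2]
force: [-0.5, -0.1, -0.9]
gripper_width: 91.0
time_s: 3.8
ee_pos: [669.8, 230.3, 94.9]
ee_rot: [-180.0, 0.0, 110.2]
force: [0.0, 0.2, -0.8]
gripper_width: 91.3
(364, 390, 3) (336, 408, 3)
```

View pics/c2.png

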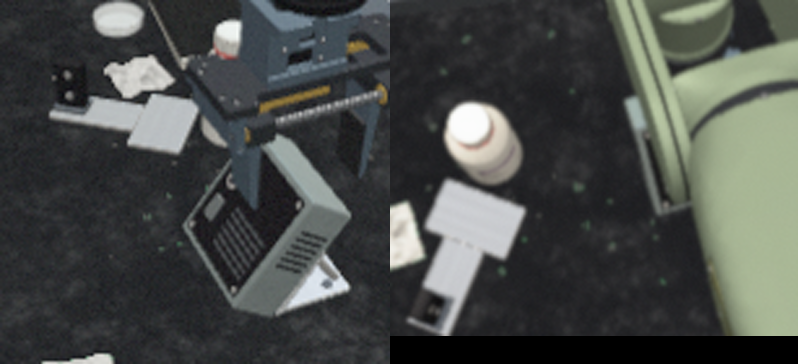

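The pack leans on the slope and the fingertip is barely touching. Next: back off, rise, and go over to the carrier.

```bash
python3 -m jog '[{"dx":-0.0052,"dy":-0.002,"dz":0,"wx":0,"wy":0,"wz":0,"grip":-1},{"dx":-0.0052,"dy":-0.002,"dz":0,"wx":0,"wy":0,"wz":0,"grip":-1},{"dx":0,"dy":0,"dz":0,"wx":0,"wy":0,"wz":0,"grip":-1},{"dx":0,"dy":0,"dz":0.03,"wx":0,"wy":0,"wz":0,"grip":-1},{"dx":0,"dy":0,"dz":0.04,"wx":0,"wy":0,"wz":0,"grip":-1},{"dx":0,"dy":0,"dz":0.04,"wx":0,"wy":0,"wz":0,"grip":-1},{"dx":0,"dy":0,"dz":0.01,"wx":0,"wy":0,"wz":0,"grip":-1}]'
python3 -m jog '[{"dx":-0.0186,"dy":0.0249,"dz":0,"wx":0,"wy":0,"wz":0.0864,"grip":-1},{"dx":-0.0186,"dy":0.0249,"dz":0,"wx":0,"wy":0,"wz":0.0864,"grip":-1},{"dx":-0.0186,"dy":0.0249,"dz":0,"wx":0,"wy":0,"wz":0.0864,"grip":-1},{"dx":-0.0186,"dy":0.0249,"dz":0,"wx":0,"wy":0,"wz":0.0864,"grip":-1},{"dx":-0.0186,"dy":0.0249,"dz":0,"wx":0,"wy":0,"wz":0.0864,"grip":-1},{"dx":-0.0186,"dy":0.0249,"dz":0,"wx":0,"wy":0,"wz":0.0864,"grip":-1},{"dx":-0.0186,"dy":0.0249,"dz":0,"wx":0,"wy":0,"wz":0.0864,"grip":-1},{"dx":-0.0186,"dy":0.0249,"dz":0,"wx":0,"wy":0,"wz":0.0864,"grip":-1},{"dx":-0.0186,"dy":0.0249,"dz":0,"wx":0,"wy":0,"wz":0.0864,"grip":-1},{"dx":-0.0186,"dy":0.0249,"dz":0,"wx":0,"wy":0,"wz":0.0864,"grip":-1}]'
python3 -m jog '[{"dx":0,"dy":0,"dz":-0.03,"wx":0,"wy":0,"wz":0,"grip":-1},{"dx":0,"dy":0,"dz":-0.03,"wx":0,"wy":0,"wz":0,"grip":-1},{"dx":0,"dy":0,"dz":0,"wx":0,"wy":0,"wz":0,"grip":-1}]'
python3 -c "
from h import *
snap('wrist','w3.png')
s=snap('side','side3.png');t=snap('top','top3.png')"
```

```text
time_s: 4.6
ee_pos: [661.4, 227.0, 221.0]
ee_rot: [179.4, 0.0, 110.2]
force: [-0.2, -0.4, 1.0]
gripper_width: 91.1
time_s: 5.6
ee_pos: [472.2, 476.0, 214.2]
ee_rot: [-179.9, -0.0, 159.9]
force: [0.8, 1.9, -0.0]
gripper_width: 91.0
time_s: 5.9
ee_pos: [470.6, 473.2, 149.7]
ee_rot: [-179.5, -0.3, 159.8]
force: [-0.5, -0.4, 0.1]
gripper_width: 91.5
```

View pics/w3.png

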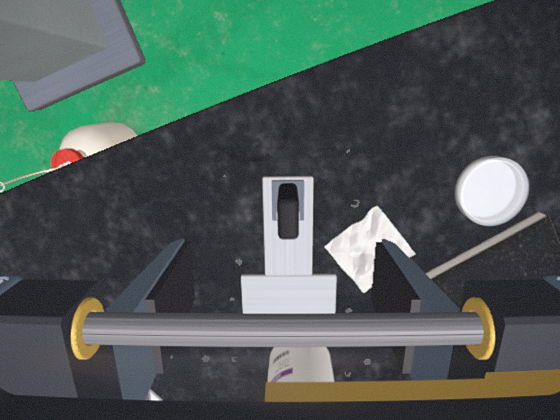

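The grip is centred at u≈289, v≈183–240, and square to the jaws.

```bash
python3 -c "
from h import *
c=env.get_calibration('wrist')
P=lambda u,v,z:px2w('wrist',u,v,z,c)[:2].round(1)
print(P(289,183,64),P(289,240,64),P(289,211,64),'shank end',P(264,177,5),P(313,177,5), 'blade back corners',P(242,276,5),P(336,276,5))
print(env.state()['ee_pos'],w2px('wrist',[472.5,475.5,64],c))"
```

```text
[453.5 488.1] [494.9 473. ] [473.4 480.8] shank end [453.9 465.7] [468.9 506.1] blade back corners [536.5 411.2] [567.8 495.6]
[473.920527   475.57971476 155.96452593] [281.78944511 212.3615536 ]
```

```bash
python3 -m jog '[{"dx":0,"dy":0.003,"dz":-0.04,"wx":0,"wy":0,"wz":0,"grip":-1},{"dx":0,"dy":0,"dz":-0.04,"wx":0,"wy":0,"wz":0,"grip":-1},{"dx":0,"dy":0,"dz":-0.035,"wx":0,"wy":0,"wz":0,"grip":-1},{"dx":0,"dy":0,"dz":-0.017,"wx":0,"wy":0,"wz":0,"grip":-1},{"dx":0,"dy":0,"dz":0,"wx":0,"wy":0,"wz":0,"grip":-1}]'
python3 -m jog '[{"dx":0,"dy":0,"dz":0,"wx":0,"wy":0,"wz":0,"grip":0},{"dx":0,"dy":0,"dz":0,"wx":0,"wy":0,"wz":0,"grip":0.3},{"dx":0,"dy":0,"dz":0,"wx":0,"wy":0,"wz":0,"grip":1},{"dx":0,"dy":0,"dz":0,"wx":0,"wy":0,"wz":0,"grip":1},{"dx":0,"dy":0,"dz":0,"wx":0,"wy":0,"wz":0,"grip":1},{"dx":0,"dy":0,"dz":0,"wx":0,"wy":0,"wz":0,"grip":1},{"dx":0,"dy":0,"dz":0,"wx":0,"wy":0,"wz":0,"grip":1},{"dx":0,"dy":0,"dz":0,"wx":0,"wy":0,"wz":0,"grip":1}]' 40
```

```text
time_s: 6.55
ee_pos: [473.1, 477.6, 21.7]
ee_rot: [-179.9, -0.1, 159.7]
force: [-0.0, -0.2, -0.6]
gripper_width: 91.3
time_s: 7.35
ee_pos: [473.3, 478.3, 22.9]
ee_rot: [-180.0, -0.0, 159.7]
force: [0.6, -0.7, -0.5]
gripper_width: 30.1
```

```bash
python3 -m jog '[{"dx":0,"dy":0,"dz":0,"wx":0,"wy":0,"wz":0,"grip":1},{"dx":0,"dy":0,"dz":0,"wx":0,"wy":0,"wz":0,"grip":1},{"dx":0,"dy":0,"dz":0,"wx":0,"wy":0,"wz":0,"grip":1},{"dx":0,"dy":0,"dz":0,"wx":0,"wy":0,"wz":0,"grip":1},{"dx":0,"dy":0,"dz":0,"wx":0,"wy":0,"wz":0,"grip":1}]' 40
python3 -c "
from h import *
t=env.grab_frame('top')
cv2.imwrite('pics/x.png',t)"
```

```text
time_s: 7.85
ee_pos: [473.1, 477.9, 22.8]
ee_rot: [-179.9, -0.0, 159.7]
force: [-1.8, -2.0, 1.1]
gripper_width: 15.7
```

```bash
python3 -m jog '[{"dx":-0.025,"dy":-0.012,"dz":0,"wx":0,"wy":0,"wz":0,"grip":1},{"dx":-0.025,"dy":-0.012,"dz":0,"wx":0,"wy":0,"wz":0,"grip":1},{"dx":-0.025,"dy":-0.012,"dz":0,"wx":0,"wy":0,"wz":0,"grip":1},{"dx":0,"dy":-0.0318,"dz":0,"wx":0,"wy":0,"wz":0.0712,"grip":1},{"dx":0,"dy":-0.0318,"dz":0,"wx":0,"wy":0,"wz":0.0712,"grip":1},{"dx":0,"dy":-0.0318,"dz":0,"wx":0,"wy":0,"wz":0.0712,"grip":1},{"dx":0,"dy":-0.0318,"dz":0,"wx":0,"wy":0,"wz":0.0712,"grip":1}]'
python3 -m jog '[{"dx":0,"dy":-0.0318,"dz":0,"wx":0,"wy":0,"wz":0.0712,"grip":1},{"dx":0,"dy":-0.0318,"dz":0,"wx":0,"wy":0,"wz":0.0712,"grip":1},{"dx":0,"dy":-0.0318,"dz":0,"wx":0,"wy":0,"wz":0.0712,"grip":1},{"dx":0,"dy":-0.0318,"dz":0,"wx":0,"wy":0,"wz":0.0712,"grip":1},{"dx":0,"dy":-0.0318,"dz":0,"wx":0,"wy":0,"wz":0.0712,"grip":1},{"dx":0,"dy":-0.0318,"dz":0,"wx":0,"wy":0,"wz":0.0712,"grip":1},{"dx":0,"dy":0,"dz":0,"wx":0,"wy":0,"wz":0,"grip":1},{"dx":0,"dy":0,"dz":0,"wx":0,"wy":0,"wz":0,"grip":1}]'
python3 -c "
from h import *
s=snap('side','side4.png');t=snap('top','top4.png')
a=cv2.resize(s[160:290,160:350],None,fx=4,fy=4,interpolation=2)[:,:,::-1];cv2.imwrite('pics/s4c.png',a)
print(env.state()['ee_pos'],env.state()['ee_rot'])"
```

```text
time_s: 8.6
ee_pos: [398.4, 314.5, 22.8]
ee_rot: [179.9, 0.0, 176.2]
force: [1.5, -0.1, -3.2]
gripper_width: 15.8
time_s: 9.4
ee_pos: [398.8, 124.1, 23.0]
ee_rot: [180.0, 0.1, -159.6]
force: [-0.3, -0.4, -2.5]
gripper_width: 15.4
[398.82563611 124.92050442  22.98166804] [ 1.79985564e+02  5.21001067e-02 -1.59477048e+02]
```

View pics/s4c.png

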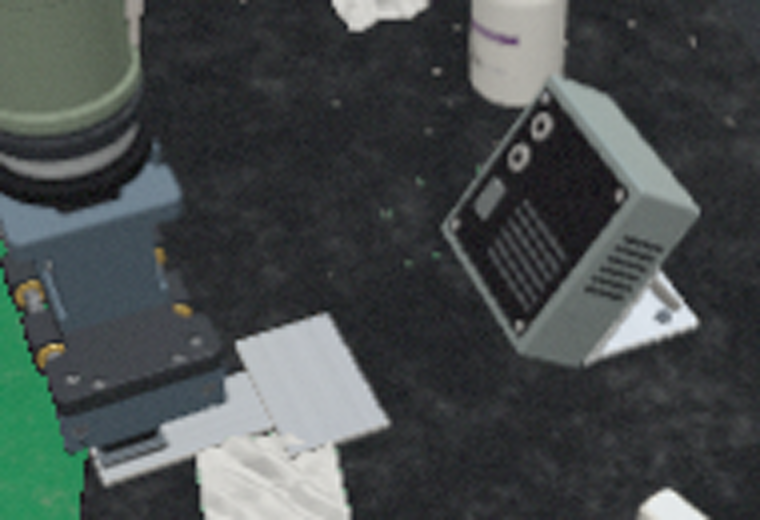

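The pack leans and the blade points at it. Blade tip corners are at (330,314) and (390,423), the pack's raised front edge runs (443,228)–(520,352), and the right heel is at (583,363).

```bash
python3 -c "
from h import *
P=lambda x,y,z:px2w('side',*ct(x,y,4,160,160),z)[:2]
ang=lambda d:np.degrees(np.arctan2(-d[0],d[1])).round(1)
def seg(n,a,b,z):
    A,B=P(*a,z),P(*b,z);print(n,A.round(1),B.round(1),'mid',((A+B)/2).round(1),'len',np.linalg.norm(A-B).round(1),'yaw',ang(A-B));return (A+B)/2
t=seg('tip',(330,314),(390,423),5);seg('bladeback',(236,341),(294,455),5)
f=seg('packfront',(443,228),(520,352),26.3)
h=seg('packtopfront',(560,80),(637,193),123)
H=P(583,363,0);print('heelR',H)
for y in(20,21,22):
    y=np.radians(y);e=np.array([np.cos(y),np.sin(y)]);l=np.array([-e[1],e[0]])
    print('heel mid from front',f+40*e,' from heelR',H+55*l,'tip rel',(t-f)@e,(t-f)@l)
"
```

```text
tip [509.  210.2] [539. 127.] mid [524.  168.6] len 88.5 yaw 19.8
bladeback [456.1 192.8] [488.1 108.7] mid [472.1 150.8] len 89.9 yaw 20.8
packfront [576.6 254.6] [610.5 153.4] mid [593.6 204. ] len 106.8 yaw 18.5
packtopfront [641.7 264.7] [668.3 168.1] mid [655.  216.4] len 100.2 yaw 15.4
heelR [648.12604779 166.91215472]
heel mid from front [631.16628184 217.68666705]  from heelR [629.31493991 218.59524886] tip rel -77.47988256193528 -9.469736899101804
heel mid from front [630.92179407 218.34057929]  from heelR [628.41581057 218.25907817] tip rel -77.63335169775613 -8.116084211120478
heel mid from front [630.66593119 218.99012505]  from heelR [627.52268515 217.90726672] tip rel -77.76317296259866 -6.7599592852661745
```

```bash
python3 -m jog '[{"dx":-0.0028,"dy":0.0075,"dz":0,"wx":0,"wy":0,"wz":0,"grip":1},{"dx":0.0094,"dy":0.0035,"dz":0,"wx":0,"wy":0,"wz":0,"grip":1},{"dx":0.0094,"dy":0.0035,"dz":0,"wx":0,"wy":0,"wz":0,"grip":1},{"dx":0.0094,"dy":0.0035,"dz":0,"wx":0,"wy":0,"wz":0,"grip":1},{"dx":0.0094,"dy":0.0035,"dz":0,"wx":0,"wy":0,"wz":0,"grip":1},{"dx":0.0094,"dy":0.0035,"dz":0,"wx":0,"wy":0,"wz":0,"grip":1},{"dx":0.0094,"dy":0.0035,"dz":0,"wx":0,"wy":0,"wz":0,"grip":1},{"dx":0.0094,"dy":0.0035,"dz":0,"wx":0,"wy":0,"wz":0,"grip":1},{"dx":0.0094,"dy":0.0035,"dz":0,"wx":0,"wy":0,"wz":0,"grip":1},{"dx":0,"dy":0,"dz":0,"wx":0,"wy":0,"wz":0,"grip":1}]'
python3 -m jog '[{"dx":0.0056,"dy":0.0021,"dz":0,"wx":0,"wy":0,"wz":0,"grip":1},{"dx":0.0056,"dy":0.0021,"dz":0,"wx":0,"wy":0,"wz":0,"grip":1},{"dx":0,"dy":0,"dz":0,"wx":0,"wy":0,"wz":0,"grip":1}]'
python3 -m jog '[{"dx":0.0028,"dy":0.001,"dz":0,"wx":0,"wy":0,"wz":0,"grip":1},{"dx":0.0028,"dy":0.001,"dz":0,"wx":0,"wy":0,"wz":0,"grip":1},{"dx":0,"dy":0,"dz":0,"wx":0,"wy":0,"wz":0,"grip":1}]'
```

```text
time_s: 10.5
ee_pos: [472.8, 160.5, 23.1]
ee_rot: [-180.0, 0.1, -159.5]
force: [-0.6, -0.7, -3.0]
gripper_width: 15.8
time_s: 10.8
ee_pos: [483.2, 164.5, 23.1]
ee_rot: [180.0, 0.1, -159.5]
force: [0.3, -0.2, -2.8]
gripper_width: 15.6
time_s: 11.1
ee_pos: [488.1, 166.2, 23.0]
ee_rot: [180.0, 0.0, -159.5]
force: [-0.3, 0.5, -3.2]
gripper_width: 15.8
```

```bash
python3 -m jog '[{"dx":0.0037,"dy":0.0014,"dz":0,"wx":0,"wy":0,"wz":0,"grip":1},{"dx":0,"dy":0,"dz":0,"wx":0,"wy":0,"wz":0,"grip":1}]'
python3 -m jog '[{"dx":0.0028,"dy":0.001,"dz":0,"wx":0,"wy":0,"wz":0,"grip":1},{"dx":0,"dy":0,"dz":0,"wx":0,"wy":0,"wz":0,"grip":1}]'
python3 -m jog '[{"dx":0.0019,"dy":0.0007,"dz":0,"wx":0,"wy":0,"wz":0,"grip":1},{"dx":0,"dy":0,"dz":0,"wx":0,"wy":0,"wz":0,"grip":1}]'
```

```text
time_s: 11.3
ee_pos: [491.9, 167.6, 23.0]
ee_rot: [180.0, 0.1, -159.5]
force: [0.3, 0.3, -2.5]
gripper_width: 16.0
time_s: 11.5
ee_pos: [494.0, 168.4, 22.9]
ee_rot: [180.0, -0.0, -159.5]
force: [0.3, -0.0, -2.8]
gripper_width: 15.9
time_s: 11.7
ee_pos: [495.0, 168.8, 22.8]
ee_rot: [180.0, -0.1, -159.5]
force: [-2.9, -0.8, -2.5]
gripper_width: 15.8
```

```bash
python3 -m jog '[{"dx":0.0019,"dy":0.0007,"dz":0,"wx":0,"wy":0,"wz":0,"grip":1},{"dx":0,"dy":0,"dz":0,"wx":0,"wy":0,"wz":0,"grip":1},{"dx":0,"dy":0,"dz":0,"wx":0,"wy":0,"wz":0,"grip":1}]'
python3 -m jog '[{"dx":0.0019,"dy":0.0007,"dz":0,"wx":0,"wy":0,"wz":0,"grip":1},{"dx":0,"dy":0,"dz":0,"wx":0,"wy":0,"wz":0,"grip":1},{"dx":0,"dy":0,"dz":0,"wx":0,"wy":0,"wz":0,"grip":1}]'
```

```text
time_s: 12.0
ee_pos: [495.7, 169.1, 22.9]
ee_rot: [180.0, -0.3, -159.5]
force: [-6.3, -1.6, 2.5]
gripper_width: 16.0
time_s: 12.3
ee_pos: [497.2, 169.6, 23.0]
ee_rot: [180.0, -0.3, -159.5]
force: [-7.2, -2.2, 3.3]
gripper_width: 15.7
```

Jammed at about 7 N, with the tip estimated 8 mm short of the heel as specified. I'll take a check picture once the arm has cleared: open, rise, then go to the straddle pose.

```bash
python3 -m jog '[{"dx":0,"dy":0,"dz":0,"wx":0,"wy":0,"wz":0,"grip":0.3},{"dx":0,"dy":0,"dz":0,"wx":0,"wy":0,"wz":0,"grip":0},{"dx":0,"dy":0,"dz":0,"wx":0,"wy":0,"wz":0,"grip":-0.5},{"dx":0,"dy":0,"dz":0,"wx":0,"wy":0,"wz":0,"grip":-1},{"dx":0,"dy":0,"dz":0,"wx":0,"wy":0,"wz":0,"grip":-1},{"dx":0,"dy":0,"dz":0,"wx":0,"wy":0,"wz":0,"grip":-1}]'
python3 -m jog '[{"dx":0,"dy":0,"dz":0.02,"wx":0,"wy":0,"wz":0,"grip":-1},{"dx":0,"dy":0,"dz":0.04,"wx":0,"wy":0,"wz":0,"grip":-1},{"dx":0,"dy":0,"dz":0.04,"wx":0,"wy":0,"wz":0,"grip":-1},{"dx":0,"dy":0,"dz":0.04,"wx":0,"wy":0,"wz":0,"grip":-1},{"dx":0,"dy":0,"dz":0.04,"wx":0,"wy":0,"wz":0,"grip":-1},{"dx":0,"dy":0,"dz":0.02,"wx":0,"wy":0,"wz":0,"grip":-1},{"dx":0,"dy":0,"dz":0,"wx":0,"wy":0,"wz":0,"grip":-1}]'
python3 -c "
from h import *
s=snap('side','side5.png');t=snap('top','top5.png')
a=cv2.resize(s[160:290,200:350],None,fx=3.4,fy=3.4,interpolation=2)
cv2.imwrite('pics/s5c.png',a[:,:,::-1])"
```

```text
time_s: 12.9
ee_pos: [499.9, 170.6, 23.0]
ee_rot: [180.0, 0.0, -159.5]
force: [0.4, -0.5, 0.5]
gripper_width: 60.8
time_s: 13.6
ee_pos: [501.6, 171.1, 226.4]
ee_rot: [-180.0, 0.4, -159.5]
force: [0.2, 0.3, 0.1]
gripper_width: 91.3
```

View pics/s5c.png

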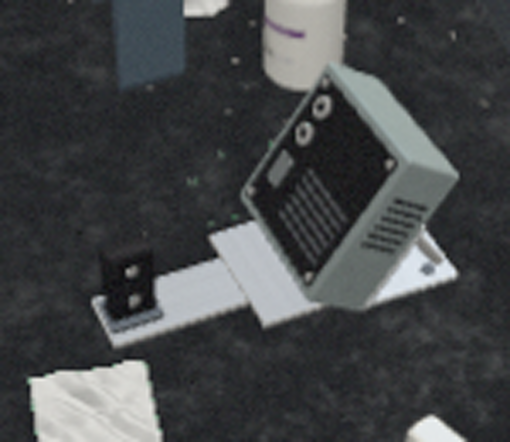

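The blade sits squarely under the leaning pack. Next is the straddle pose with the jaws along the tipping axis.

```bash
python3 -m jog '[{"dx":0.0145,"dy":0.0051,"dz":0,"wx":0,"wy":0,"wz":-0.1433,"grip":-1},{"dx":0.0145,"dy":0.0051,"dz":0,"wx":0,"wy":0,"wz":-0.1433,"grip":-1},{"dx":0.0145,"dy":0.0051,"dz":0,"wx":0,"wy":0,"wz":-0.1433,"grip":-1},{"dx":0.0145,"dy":0.0051,"dz":0,"wx":0,"wy":0,"wz":-0.1433,"grip":-1},{"dx":0.0145,"dy":0.0051,"dz":0,"wx":0,"wy":0,"wz":-0.1433,"grip":-1},{"dx":0.0145,"dy":0.0051,"dz":0,"wx":0,"wy":0,"wz":-0.1433,"grip":-1},{"dx":0.0145,"dy":0.0051,"dz":0,"wx":0,"wy":0,"wz":-0.1433,"grip":-1},{"dx":0.0145,"dy":0.0051,"dz":0,"wx":0,"wy":0,"wz":-0.1433,"grip":-1},{"dx":0.0145,"dy":0.0051,"dz":0,"wx":0,"wy":0,"wz":-0.1433,"grip":-1},{"dx":0.0145,"dy":0.0051,"dz":0,"wx":0,"wy":0,"wz":-0.1433,"grip":-1}]'
python3 -m jog '[{"dx":0.0145,"dy":0.0051,"dz":0,"wx":0,"wy":0,"wz":-0.1433,"grip":-1},{"dx":0,"dy":0,"dz":0,"wx":0,"wy":0,"wz":0,"grip":-1},{"dx":0,"dy":0,"dz":0,"wx":0,"wy":0,"wz":0,"grip":-1}]'
```

```text
time_s: 14.7
ee_pos: [644.4, 221.4, 219.9]
ee_rot: [-179.7, -0.0, 118.1]
force: [-0.8, 0.0, 0.9]
gripper_width: 90.9
time_s: 15.0
ee_pos: [658.3, 226.3, 220.5]
ee_rot: [-179.7, -0.0, 110.4]
force: [0.2, -0.3, 0.5]
gripper_width: 91.4
```

```bash
python3 -m jog '[{"dx":0,"dy":0,"dz":-0.04,"wx":0,"wy":0,"wz":0,"grip":-1},{"dx":0,"dy":0,"dz":-0.04,"wx":0,"wy":0,"wz":0,"grip":-1},{"dx":0,"dy":0,"dz":-0.03,"wx":0,"wy":0,"wz":0,"grip":-1},{"dx":0,"dy":0,"dz":-0.02,"wx":0,"wy":0,"wz":0,"grip":-1},{"dx":0,"dy":0,"dz":0,"wx":0,"wy":0,"wz":0,"grip":-1},{"dx":0,"dy":0,"dz":0,"wx":0,"wy":0,"wz":0,"grip":-1}]'
python3 -m jog '[{"dx":-0.0047,"dy":-0.0018,"dz":0,"wx":0,"wy":0,"wz":0,"grip":-1},{"dx":-0.0047,"dy":-0.0018,"dz":0,"wx":0,"wy":0,"wz":0,"grip":-1},{"dx":-0.0047,"dy":-0.0018,"dz":0,"wx":0,"wy":0,"wz":0,"grip":-1},{"dx":-0.0047,"dy":-0.0018,"dz":0,"wx":0,"wy":0,"wz":0,"grip":-1},{"dx":0,"dy":0,"dz":0,"wx":0,"wy":0,"wz":0,"grip":-1}]'
python3 -m jog '[{"dx":-0.0047,"dy":-0.0018,"dz":0,"wx":0,"wy":0,"wz":0,"grip":-1},{"dx":-0.0047,"dy":-0.0018,"dz":0,"wx":0,"wy":0,"wz":0,"grip":-1},{"dx":0,"dy":0,"dz":0,"wx":0,"wy":0,"wz":0,"grip":-1}]'
```

```text
time_s: 15.6
ee_pos: [658.8, 226.5, 93.2]
ee_rot: [-180.0, -0.0, 110.3]
force: [-0.1, -0.2, 1.8]
gripper_width: 91.1
time_s: 16.1
ee_pos: [640.5, 219.4, 94.0]
ee_rot: [179.9, 0.0, 110.2]
force: [2.2, 1.2, 0.9]
gripper_width: 91.1
time_s: 16.4
ee_pos: [629.5, 215.2, 92.5]
ee_rot: [-179.8, -0.0, 110.2]
force: [0.7, 0.3, -0.9]
gripper_width: 91.3
```

```bash
python3 -m jog '[{"dx":-0.0028,"dy":-0.001,"dz":0,"wx":0,"wy":0,"wz":0,"grip":-1},{"dx":-0.0028,"dy":-0.001,"dz":0,"wx":0,"wy":0,"wz":0,"grip":-1},{"dx":0,"dy":0,"dz":0,"wx":0,"wy":0,"wz":0,"grip":-1}]'
python3 -m jog '[{"dx":-0.0028,"dy":-0.001,"dz":0,"wx":0,"wy":0,"wz":0,"grip":-1},{"dx":-0.0028,"dy":-0.001,"dz":0,"wx":0,"wy":0,"wz":0,"grip":-1},{"dx":0,"dy":0,"dz":0,"wx":0,"wy":0,"wz":0,"grip":-1}]'
python3 -c "
from h import *
snap('side','side6.png');snap('wrist','w6.png')
s=cv2.imread('pics/side6.png');w=cv2.imread('pics/w6.png')
a=cv2.resize(s[150:290,200:350],None,fx=3,fy=3,interpolation=2)
b=cv2.resize(w,(346,260));o=np.zeros((420,796,3),np.uint8);o[:,:450]=a;o[:260,450:]=b;cv2.imwrite('pics/c6.png',o)"
```

```text
time_s: 16.7
ee_pos: [624.7, 213.5, 92.7]
ee_rot: [-179.9, -0.0, 110.2]
force: [0.6, -0.4, -0.9]
gripper_width: 91.1
time_s: 17.0
ee_pos: [619.2, 211.6, 92.9]
ee_rot: [-179.9, -0.0, 110.2]
force: [0.2, -0.2, 0.2]
gripper_width: 91.4
```

View pics/c6.png

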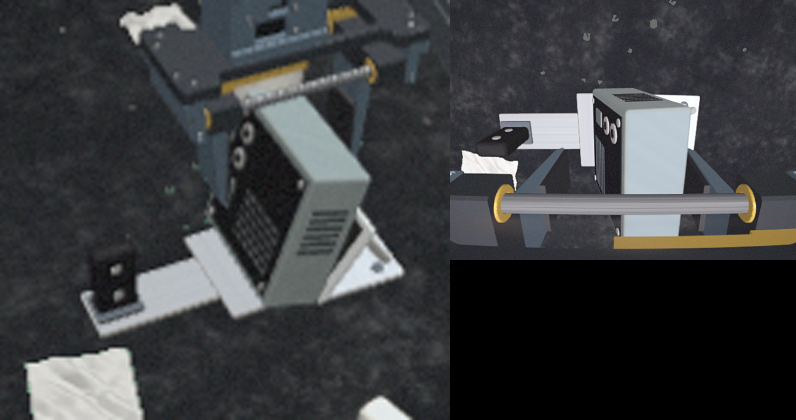

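The pack is still tilted about 0.25 rad against the rear finger and near balance. The blade has not moved. Continuing gently.

```bash
python3 -m jog '[{"dx":-0.0028,"dy":-0.001,"dz":0,"wx":0,"wy":0,"wz":0,"grip":-1},{"dx":-0.0028,"dy":-0.001,"dz":0,"wx":0,"wy":0,"wz":0,"grip":-1},{"dx":0,"dy":0,"dz":0,"wx":0,"wy":0,"wz":0,"grip":-1},{"dx":0,"dy":0,"dz":0,"wx":0,"wy":0,"wz":0,"grip":-1}]'
python3 -m jog '[{"dx":-0.0028,"dy":-0.001,"dz":0,"wx":0,"wy":0,"wz":0,"grip":-1},{"dx":-0.0028,"dy":-0.001,"dz":0,"wx":0,"wy":0,"wz":0,"grip":-1},{"dx":0,"dy":0,"dz":0,"wx":0,"wy":0,"wz":0,"grip":-1},{"dx":0,"dy":0,"dz":0,"wx":0,"wy":0,"wz":0,"grip":-1},{"dx":0,"dy":0,"dz":0,"wx":0,"wy":0,"wz":0,"grip":-1}]'
python3 -c "
from h import *
snap('side','side7.png');snap('wrist','w7.png')
s=cv2.imread('pics/side7.png');w=cv2.imread('pics/w7.png')
a=cv2.resize(s[150:290,200:350],None,fx=3,fy=3,interpolation=2)
b=cv2.resize(w,(346,260));o=np.zeros((420,796,3),np.uint8);o[:,:450]=a;o[:260,450:]=b;cv2.imwrite('pics/c7.png',o)
d=lambda p,q:np.abs(cv2.imread(p).astype(int)-cv2.imread(q))[170:260,250:340].mean()
print(d('pics/side6.png','pics/side7.png'))"
```

```text
time_s: 17.5
ee_pos: [614.1, 209.8, 93.0]
ee_rot: [180.0, 0.0, 110.2]
force: [0.1, -0.0, -0.8]
gripper_width: 91.1
time_s: 18.0
ee_pos: [608.7, 207.8, 93.0]
ee_rot: [180.0, 0.0, 110.2]
force: [0.4, -0.8, 0.3]
gripper_width: 91.2
27.712962962962962
```

```bash
python3 -m jog '[{"dx":0,"dy":0,"dz":0.02,"wx":0,"wy":0,"wz":0,"grip":-1},{"dx":0,"dy":0,"dz":0.035,"wx":0,"wy":0,"wz":0,"grip":-1},{"dx":0,"dy":0,"dz":0.04,"wx":0,"wy":0,"wz":0,"grip":-1},{"dx":0,"dy":0,"dz":0.035,"wx":0,"wy":0,"wz":0,"grip":-1},{"dx":0,"dy":0,"dz":0,"wx":0,"wy":0,"wz":0,"grip":-1},{"dx":0,"dy":0,"dz":0,"wx":0,"wy":0,"wz":0,"grip":-1}]'
python3 -c "
from h import *
snap('side','side8.png');snap('wrist','w8.png')
s=cv2.imread('pics/side8.png');w=cv2.imread('pics/w8.png')
a=cv2.resize(s[150:290,200:350],None,fx=3,fy=3,interpolation=2)
b=w[40:460,:346] if 0 else cv2.resize(w,(346,260));o=np.zeros((420,796,3),np.uint8);o[:,:450]=a;o[:260,450:]=b
c=cv2.resize(w[100:280,120:500],(338,160));o[260:420,450:788]=c
cv2.imwrite('pics/c8.png',o)
print(env.state()['ee_pos'],env.state()['ee_rot'])"
```

```text
time_s: 18.7
ee_pos: [608.9, 207.9, 223.7]
ee_rot: [179.9, 0.0, 110.2]
force: [-0.4, 0.6, -1.2]
gripper_width: 91.1
[607.85609992 207.5844383  221.47628921] [-1.79844824e+02 -7.50198781e-03  1.10208404e+02]
```

View pics/c8.png

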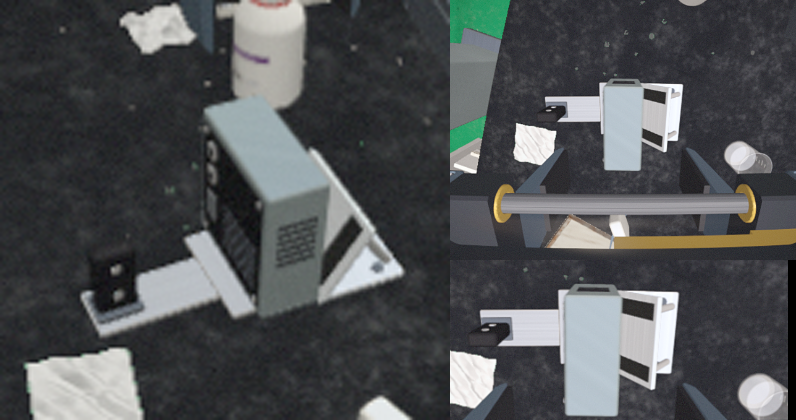

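The pack stands upright on the blade and clear of the slope; the carrier has not moved. I'll check numerically while going back to the grip.

```bash
python3 -c "
from h import *
P=lambda x,y,z:px2w('side',*ct(x,y,3,200,150),z)[:2].round(1)
for n,p,z in [('topFL',(205,108),121),('topFR',(257,203),121),('topBR',(328,188),121),('botFR',(262,314),5),('heelR',(320,300),5),('gripbase',(105,325),8)]: print(n,P(*p,z))
"
python3 -m jog '[{"dx":-0.0098,"dy":-0.0034,"dz":0,"wx":0,"wy":0,"wz":0.1433,"grip":-1},{"dx":-0.0098,"dy":-0.0034,"dz":0,"wx":0,"wy":0,"wz":0.1433,"grip":-1},{"dx":-0.0098,"dy":-0.0034,"dz":0,"wx":0,"wy":0,"wz":0.1433,"grip":-1},{"dx":-0.0098,"dy":-0.0034,"dz":0,"wx":0,"wy":0,"wz":0.1433,"grip":-1},{"dx":-0.0098,"dy":-0.0034,"dz":0,"wx":0,"wy":0,"wz":0.1433,"grip":-1},{"dx":-0.0098,"dy":-0.0034,"dz":0,"wx":0,"wy":0,"wz":0.1433,"grip":-1},{"dx":-0.0098,"dy":-0.0034,"dz":0,"wx":0,"wy":0,"wz":0.1433,"grip":-1},{"dx":-0.0098,"dy":-0.0034,"dz":0,"wx":0,"wy":0,"wz":0.1433,"grip":-1},{"dx":-0.0098,"dy":-0.0034,"dz":0,"wx":0,"wy":0,"wz":0.1433,"grip":-1},{"dx":-0.0098,"dy":-0.0034,"dz":0,"wx":0,"wy":0,"wz":0.1433,"grip":-1}]'
python3 -m jog '[{"dx":-0.0098,"dy":-0.0034,"dz":0,"wx":0,"wy":0,"wz":0.143,"grip":-1},{"dx":0,"dy":0,"dz":0,"wx":0,"wy":0,"wz":0,"grip":-1},{"dx":0,"dy":0,"dz":0,"wx":0,"wy":0,"wz":0,"grip":-1}]'
```

```text
topFL [571.  250.7]
topFR [598.  147.1]
topBR [646.8 158.4]
botFR [605.5 153.7]
heelR [649.6 164.3]
gripbase [491.8 148.5]
time_s: 19.8
ee_pos: [509.4, 173.4, 221.1]
ee_rot: [-180.0, -0.2, -167.3]
force: [-0.0, -0.3, -0.1]
gripper_width: 91.5
time_s: 20.1
ee_pos: [500.7, 170.4, 222.0]
ee_rot: [180.0, -0.1, -159.7]
force: [0.1, 0.6, 0.4]
gripper_width: 91.1
```

```bash
python3 -m jog '[{"dx":0,"dy":0,"dz":-0.04,"wx":0,"wy":0,"wz":0,"grip":-1},{"dx":0,"dy":0,"dz":-0.04,"wx":0,"wy":0,"wz":0,"grip":-1},{"dx":0,"dy":0,"dz":-0.04,"wx":0,"wy":0,"wz":0,"grip":-1},{"dx":0,"dy":0,"dz":-0.035,"wx":0,"wy":0,"wz":0,"grip":-1},{"dx":0,"dy":0,"dz":-0.03,"wx":0,"wy":0,"wz":0,"grip":-1},{"dx":0,"dy":0,"dz":-0.013,"wx":0,"wy":0,"wz":0,"grip":-1},{"dx":0,"dy":0,"dz":0,"wx":0,"wy":0,"wz":0,"grip":-1},{"dx":0,"dy":0,"dz":0,"wx":0,"wy":0,"wz":0,"grip":0}]'
python3 -m jog '[{"dx":0,"dy":0,"dz":0,"wx":0,"wy":0,"wz":0,"grip":0.2},{"dx":0,"dy":0,"dz":0,"wx":0,"wy":0,"wz":0,"grip":0.4},{"dx":0,"dy":0,"dz":0,"wx":0,"wy":0,"wz":0,"grip":0.4},{"dx":0,"dy":0,"dz":0,"wx":0,"wy":0,"wz":0,"grip":1},{"dx":0,"dy":0,"dz":0,"wx":0,"wy":0,"wz":0,"grip":1},{"dx":0,"dy":0,"dz":0,"wx":0,"wy":0,"wz":0,"grip":1},{"dx":0,"dy":0,"dz":0,"wx":0,"wy":0,"wz":0,"grip":1},{"dx":0,"dy":0,"dz":0,"wx":0,"wy":0,"wz":0,"grip":1},{"dx":0,"dy":0,"dz":0,"wx":0,"wy":0,"wz":0,"grip":1}]' 25
```

```text
time_s: 20.9
ee_pos: [501.4, 170.6, 24.8]
ee_rot: [180.0, -0.0, -159.6]
force: [-0.0, -0.1, 1.2]
gripper_width: 85.7
time_s: 21.8
ee_pos: [500.8, 170.5, 24.9]
ee_rot: [180.0, -0.0, -159.5]
force: [0.5, 1.9, 0.3]
gripper_width: 16.0
```

```bash
python3 -m jog '[{"dx":0,"dy":0,"dz":0,"wx":0,"wy":0,"wz":0,"grip":1},{"dx":0,"dy":0,"dz":0,"wx":0,"wy":0,"wz":0,"grip":1},{"dx":0,"dy":0,"dz":0,"wx":0,"wy":0,"wz":0,"grip":1},{"dx":0,"dy":0,"dz":0,"wx":0,"wy":0,"wz":0,"grip":1}]' 25
```

```text
time_s: 22.2
ee_pos: [500.8, 170.5, 24.9]
ee_rot: [180.0, -0.0, -159.5]
force: [-1.3, 1.8, 0.6]
gripper_width: 15.7
```

```bash
python3 -m jog '[{"dx":-0.0009,"dy":-0.0004,"dz":0,"wx":0,"wy":0,"wz":0,"grip":1},{"dx":-0.0019,"dy":-0.0007,"dz":0,"wx":0,"wy":0,"wz":0,"grip":1},{"dx":-0.0028,"dy":-0.001,"dz":0,"wx":0,"wy":0,"wz":0,"grip":1},{"dx":-0.0037,"dy":-0.0014,"dz":0,"wx":0,"wy":0,"wz":0,"grip":1},{"dx":-0.0047,"dy":-0.0018,"dz":0,"wx":0,"wy":0,"wz":0,"grip":1},{"dx":-0.0047,"dy":-0.0018,"dz":0,"wx":0,"wy":0,"wz":0,"grip":1},{"dx":-0.0047,"dy":-0.0018,"dz":0,"wx":0,"wy":0,"wz":0,"grip":1},{"dx":-0.0047,"dy":-0.0018,"dz":0,"wx":0,"wy":0,"wz":0,"grip":1},{"dx":-0.0047,"dy":-0.0018,"dz":0,"wx":0,"wy":0,"wz":0,"grip":1},{"dx":-0.0047,"dy":-0.0018,"dz":0,"wx":0,"wy":0,"wz":0,"grip":1}]'
python3 -m jog '[{"dx":-0.0047,"dy":-0.0018,"dz":0,"wx":0,"wy":0,"wz":0,"grip":1},{"dx":-0.0047,"dy":-0.0018,"dz":0,"wx":0,"wy":0,"wz":0,"grip":1},{"dx":-0.0047,"dy":-0.0018,"dz":0,"wx":0,"wy":0,"wz":0,"grip":1},{"dx":-0.0047,"dy":-0.0018,"dz":0,"wx":0,"wy":0,"wz":0,"grip":1},{"dx":-0.0047,"dy":-0.0018,"dz":0,"wx":0,"wy":0,"wz":0,"grip":1},{"dx":-0.0037,"dy":-0.0014,"dz":0,"wx":0,"wy":0,"wz":0,"grip":1},{"dx":-0.0028,"dy":-0.001,"dz":0,"wx":0,"wy":0,"wz":0,"grip":1},{"dx":-0.0019,"dy":-0.0007,"dz":0,"wx":0,"wy":0,"wz":0,"grip":1},{"dx":-0.0009,"dy":-0.0004,"dz":0,"wx":0,"wy":0,"wz":0,"grip":1},{"dx":0,"dy":0,"dz":0,"wx":0,"wy":0,"wz":0,"grip":1}]'
python3 -m jog '[{"dx":0,"dy":0,"dz":0,"wx":0,"wy":0,"wz":0,"grip":1},{"dx":0,"dy":0,"dz":0,"wx":0,"wy":0,"wz":0,"grip":0.4},{"dx":0,"dy":0,"dz":0,"wx":0,"wy":0,"wz":0,"grip":0},{"dx":0,"dy":0,"dz":0,"wx":0,"wy":0,"wz":0,"grip":-0.5},{"dx":0,"dy":0,"dz":0,"wx":0,"wy":0,"wz":0,"grip":-1},{"dx":0,"dy":0,"dz":0,"wx":0,"wy":0,"wz":0,"grip":-1},{"dx":0,"dy":0,"dz":0,"wx":0,"wy":0,"wz":0,"grip":-1}]'
python3 -m jog '[{"dx":0,"dy":0,"dz":0.02,"wx":0,"wy":0,"wz":0,"grip":-1},{"dx":0,"dy":0,"dz":0.04,"wx":0,"wy":0,"wz":0,"grip":-1},{"dx":0,"dy":0,"dz":0.04,"wx":0,"wy":0,"wz":0,"grip":-1},{"dx":0,"dy":0,"dz":0.04,"wx":0,"wy":0,"wz":0,"grip":-1},{"dx":0,"dy":0,"dz":0.04,"wx":0,"wy":0,"wz":0,"grip":-1},{"dx":0,"dy":0,"dz":0.02,"wx":0,"wy":0,"wz":0,"grip":-1},{"dx":0,"dy":0,"dz":0,"wx":0,"wy":0,"wz":0,"grip":-1},{"dx":0,"dy":0,"dz":0,"wx":0,"wy":0,"wz":0,"grip":-1}]'
python3 -c "
from h import *
snap('side','side9.png');s=cv2.imread('pics/side9.png')
a=cv2.resize(s[130:290,180:360],None,fx=3.7,fy=3.7,interpolation=2);cv2.imwrite('pics/c9.png',a)"
```

```text
time_s: 23.2
ee_pos: [462.9, 155.9, 25.0]
ee_rot: [180.0, 0.0, -159.5]
force: [2.6, 1.2, -3.5]
gripper_width: 16.0
time_s: 24.2
ee_pos: [430.3, 143.5, 25.0]
ee_rot: [180.0, -0.0, -159.5]
force: [2.1, -0.0, -2.1]
gripper_width: 15.7
time_s: 24.9
ee_pos: [430.5, 143.6, 25.0]
ee_rot: [180.0, -0.0, -159.5]
force: [-0.1, -0.2, -0.0]
gripper_width: 61.2
time_s: 25.7
ee_pos: [430.1, 143.5, 224.4]
ee_rot: [180.0, -0.0, -159.5]
force: [-0.8, -0.2, -0.5]
gripper_width: 91.2
```

No more views are available, so I'll check numerically: find the pack and grip patches of side8 in side9 and compare them with the expected 75 mm shift.

```bash
python3 -c "
from h import *
A=cv2.imread('pics/side8.png');B=cv2.imread('pics/side9.png')
def m(n,u0,v0,u1,v1,z):
    T=A[v0:v1,u0:u1];r=cv2.matchTemplate(B,T,cv2.TM_CCOEFF_NORMED);_,s,_,p=cv2.minMaxLoc(r)
    c=np.array([(u0+u1)/2,(v0+v1)/2]);d=np.array([p[0]-u0,p[1]-v0])
    W=px2w('side',*(c+d),z)-px2w('side',*c,z);a=np.radians(20.5)
    print(n,round(s,2),d,'along',(W[0]*np.cos(a)+W[1]*np.sin(a)).round(1),'lat',(-W[0]*np.sin(a)+W[1]*np.cos(a)).round(1))
m('vents',286,216,310,245,60);m('pack top edge',266,180,312,216,121);m('pack bottom',284,244,306,256,10);m('grip',226,228,256,262,40)
m('rest',318,230,334,244,5);m('bottle',276,150,302,186,40)
print(env.state()['time_s'])"
```

```text
vents 0.63 [-35  12] along -81.8 lat -1.2
pack top edge 0.83 [-34  11] along -78.1 lat -2.5
pack bottom 0.93 [-32  12] along -77.7 lat -2.4
grip 0.84 [-33  11] along -73.3 lat -0.8
rest 1.0 [0 0] along 0.0 lat 0.0
bottle 0.94 [0 0] along 0.0 lat 0.0
25.75
```

```bash
python3 -c "
from h import *
print(env.job_done())"
```

```text
the job is handed in; nothing more can be done
None
```

I tipped the pack back until it leaned on the slope and pushed the blade under it. The blade jammed at about 7 N, with its tip an estimated 8 mm short of the pack's rear edge. I then tipped the pack upright onto the blade, drew the plate back about 75 mm by its grip, released it and handed in at 25.8 s.

**Checks before handing in:**
- **Upright on the blade:** the picture taken before the draw showed the pack standing on the blade. After the draw, image matching put the shift at about 78 mm at both its top and bottom edges, so it should still be upright.
- **Plate and gap:** the plate's grip moved about 73 mm. That puts the pack's rear edge about 75–80 mm in front of the backrest foot, 2–3 mm to the side of where it stood before.
- **Left alone:** the bottle and backrest had not moved. I did not measure the tip rack or timer, but the arm did not come near them.

**Weak or failed checks:**
- The final picture could not be viewed because the 12-view limit was reached, so the end state was checked by numbers only.
- The match on the pack's side vents was weak (score 0.63, 82 mm).
- Estimates of the backrest's angle differed by about 3°, so I aligned the carrier at 20.5°.

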